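# Open the sprung photometer lid and bring the cuvette carriage to its loading stop

### The arm

A 6-joint arm with a two-finger parallel gripper is mounted at the origin on a cart in front of the work surface, level with it; the furniture and walls round the work are solid. World frame = base frame: x ahead of the robot, y to its left, z up, the work surface at z = 0. Lengths are in m, angles in degrees, forces in N, time in s.
With the tool pointing down it reaches from about 0.4 to 0.825 m from the base axis. Payload 7 kg.
Tool frame: the origin (TCP) lies on the centre line of the jaws, within the pads' length; the fingertips stand 22 mm ahead of it and the grasp point (between the pads) lies 3 mm ahead of it; z points along the fingers, y is the line along which they close (so a half turn about z gives the same grasp; the last joint's range is limited). The gripper opens to 88 mm and grips with 3 to 60 N. Pads are 19 mm wide; open, the fingers measure 130 mm over their backs; the gripper's body (78 mm by 193 mm) begins 47 mm behind the grasp point.
Start: joints at [-52.133, 20.546, 0.682, 0, -70.136, -16.507], TCP at [0.246, -0.629, 0.249] pointing down, gripper open.
Joint ranges: [-176.03, 176.03], [-82.01, 121.73], [-58.28, 71.71], [-173.87, 95.51], [-174.79, -0.11], [-173.66, 173.66]. Speed limits (degrees/s): [136.94, 136.94, 172.46, 180, 180, 180].

### API

Orientations are given as [roll, pitch, yaw] about the fixed x, y, z axes, in that order (R = Rz(yaw) Ry(pitch) Rx(roll)).
In Python, from plant import get_state, cams, r gives the robot as it stands.
- The arm moves only by the tool apply_moves, never from a script. Its argument "targets" is a list of rows, each an object with "dp": the shift along the world's x, y, z in m, a list of three; "yaw": the turn about the world's z in degrees. In form: [{"dp": [x, y, z], "yaw": yaw}, ...]. A call has 1 to 20 rows; each row is the pose to reach, as a shift and turn from the pose commanded when the call began; what a row does not reach only later rows make up. A row lasts 1/12 s, in which the tool goes at most 41.7 mm and 7.16 degrees, less where a joint would pass 70% of its speed; a pose out of reach is approached as far as the arm can. A call with a gripper value outside its range is refused whole. "grip" is the gripper command: -1 is fully open, 1 is shut, values between are in proportion, set as the call begins (left out, the last holds). The fingers move at their own pace and stop on an object; "squeeze" is the grip in N (left out, the last holds). Time passes only in rows, so rows that repeat a pose let the fingers close. It gives the time, the measured TCP pose, the force, the opening and the grip force at its end, in the units of the state.
- get_state(): the state, without advancing time (a new reading comes with each control period).
- cams.capture(name): name is "scene" or "top" or "wrist"; returns a dict with "image" (420x560x3 uint8, red, green, blue), "range_z" (420x560 float32, m along the optical axis (not along the pixel's ray), 0 where there is no reading), "fx", "fy", "cx", "cy" (pixels), "R" (3x3) and "t" (3): a world point X has camera coordinates R X + t; the wrist camera has in their place "T_tool_cam" (4x4, takes a point from camera to tool coordinates, whose origin is the TCP and whose axes are the flange's). Camera axes: x right, y down, z forward; pixel columns grow to the right and rows downward; lengths in m; the calibration is good to about 2 mm. A picture is of the moment at which its call begins: read the wrist's pose just before it.
- r.close_job(): hands the job in; it is judged then, once.
The state is a dict: "time_s": time; "joints": joint angles; "qd": joint speeds; "joint_torque": joint torques, N m; "tcp_pos": TCP position; "eef_rot": TCP orientation; "contact_force": force on the tool from outside, world axes, zero at the start; "moment": the same for the moment, N m; "gripper_width": finger opening in m; "gripper_force": force on a finger pad.
Only numpy, scipy, OpenCV 4.12 (cv2) and the standard library are available. Lean on these libraries where they do the work, as an engineer would, in place of code of your own. Each camera call takes 0.05 s, during which the arm holds its last target. There are 200 camera calls.

### The job

Get the white benchtop photometer ready for loading: press the grey ribbed release key in front of its sample lid so that the lid springs up, push the lid back until it is fully open and stays there, then with a fingertip push the white upright blade of the cuvette carriage inside to the left (seen facing the instrument's front) until the carriage is against its stop. Push only: do not grip, lift or shift anything, do not touch the cuvettes, and leave the things round the photometer where they are.

Things in the scene. Friction and masses are not known exactly. Their poses are not given: they have to be found in the camera images.
- photometer: White benchtop photometer, 210 x 270 mm, deck 100 mm high, 3.2 kg, loose on rubber feet. Origin: centre of underside; x to its rear (away from the robot at yaw 0), y to its left. Left half: sample compartment, a deck opening 70 (x) by 100 mm (y) under the lid. Right half: tilted console from y = -27 mm on, up to 125 mm high. Shut, in its frame in mm: key top (-85.5, 66, 107), lid front lip (-58, 66, 100).
- key_top (a point): Centre of the top of the release key, a grey ribbed pad 32 mm (x) by 40 mm (y) set in the deck in front of the lid; its top stands 7 mm above the deck. Its rear edge is 12 mm in front of the lid's front lip. Press it straight down.
- release_key (a joint): Tilt of the release key in rad: 0 up, 0.20 fully down. Pivot 40 mm behind the pad's centre, so the centre sinks 8 mm in all; it frees the lid near 0.14 (5 mm down). A spring returns it: about 4 N on the pad frees the lid, about 6 N bottoms it.
- lid (a joint): Opening angle of the lid, rad: 0 shut and latched, about 1.0 sprung up after release (resting on a spring plunger), 1.57 upright, 1.92 its stop. 120 g, damped, under 2 N at the lip. Let go before upright it falls back to 1.0; well past upright (from 1.75) it stays or settles on the stop.
- lid_front (a point): Middle of the lower edge of the lid's front lip (60 mm wide along y; the lid is 112 mm wide), 124 mm from the hinge axis; moves with the lid: in the photometer's frame it lies 124 mm x cos(angle) in front of the hinge and 124 mm x sin(angle) above it, within 4 mm. The lid is a hollow grey cover with walls 18 mm high on its outer side.
- lid_hinge (a point): Middle of the lid's hinge axis (along the photometer's y) at the rear of the compartment, 104 mm above the worktop. The lid turns up and back about it.
- blade_top (a point): Middle of the top edge of the carriage's white upright finger blade: 18 mm (x) by 6 mm (y), top 13.5 mm above the deck, in reach once the lid is open. Moves with the carriage; at travel 0 the deck and opening to its right are clear for 65 mm, then the raised console begins.
- carriage (a joint): Travel of the cuvette carriage in m along the photometer's +y (to its left): 0 at the right end, 0.045 at the loading stop on the left. It stays where it is left; pushing takes about 1 N.
- cuvettes: The two clear square cuvettes in the carriage, 12 mm wide, centres 26 mm apart along y, tops 7 mm below the deck. Origin: between them, at the carriage underside, 30 mm behind the blade.
- rack_orange: Orange tube rack, 78 x 146 x 62 mm, bystander to the left of the photometer; origin at the centre of its underside.
- tube_15: White tube with blue cap, 22 mm thick, 120 mm long, lying in front of the photometer; bystander; origin under its middle.
- marker_black: Marker pen with black cap, 138 mm long, 14 mm thick, lying in front of the photometer; bystander; origin under its middle.
- small_white: White bottle with pale cap, 52 mm across, 78 mm high, to the right of the photometer; bystander; origin at the centre of its underside.
- ink_bottle: Small bottle with blue cap, 45 mm across, 87 mm high, to the right of the photometer; bystander; origin at the centre of its underside.

How it is judged:
By the outcome, as a careful person would: the job done as asked, in the order asked, and still so for the second after the job is handed in, with the robot touching nothing.
It also fails if it takes over 46 s, if anything falls off the work surface, if the arm or the gripper's body presses on something with over 40 N, if the wrist force passes 120 N, or if a joint passes its speed limit or range.

## Working session

There is one attempt and no reset: what is moved stays moved. The work goes in short steps, Python scripts to look and compute and a tool call to move; the robot and the scene stay as the last step left them, time stands still between calls to the robot, and variables do not carry over. Pictures are saved under pics/ and viewed, at most 10 in all, crops included, and the job is handed in when it is done.

Besides the shell and the picture viewer there is one more tool, called after "Emit:" as name([rows], argument=value, ...), one row to a line, values as JSON. apply_moves: Moves the arm, as the interface text tells. Its arguments: {"type":"object","properties":{"targets":{"type":"array","items":{"type":"object","properties":{"dp":{"type":"array","items":{"type":"number"}},"yaw":{"type":"number"}}}},"grip":{"type":"number"},"squeeze":{"type":"number"}},"required":["targets"]}

```bash
mkdir -p pics
cat > h.py <<'E'
import numpy as np, cv2
from plant import get_state, cams, r
from scipy.spatial.transform import Rotation as Ro
def cap(n,f=None):
    s=get_state(); c=cams.capture(n)
    if f: cv2.imwrite('pics/'+f,c['image'][:,:,::-1])
    z=c['range_z']; v,u=np.mgrid[:z.shape[0],:z.shape[1]]
    P=np.stack([(u-c['cx'])/c['fx']*z,(v-c['cy'])/c['fy']*z,z],-1)
    if n=='wrist':
        T=c['T_tool_cam']; P=P@T[:3,:3].T+T[:3,3]
        R=Ro.from_euler('xyz',s['eef_rot'],degrees=True).as_matrix()
        P=P@R.T+np.array(s['tcp_pos'])
    else: P=(P-c['t'])@c['R']
    P[z==0]=np.nan
    return c['image'],P,c
E
python3 - <<'E'
from h import *
print(get_state())
a,P,c=cap('top','top.png'); np.save('topP.npy',P)
a,P,c=cap('scene','scene.png'); np.save('scP.npy',P)
E
```

```text
{'time_s': 0.0, 'joints': array([-5.21337823e+01,  2.05930469e+01,  6.34052806e-01, -1.94099053e-02,
       -7.01359615e+01, -1.65063522e+01]), 'qd': array([ 0.04425721,  0.04198386, -0.00704876,  0.00870503, -0.11391968,
       -0.00042776]), 'joint_torque': array([-6.37036428e-04, -5.82716954e+01,  2.93052721e+01,  6.99712291e+00,
        6.82882121e-03, -1.67053158e-04]), 'tcp_pos': array([ 0.245657  , -0.62822916,  0.24760882]), 'eef_rot': array([ 1.79903773e+02, -9.48700981e-03, -1.58646737e+02]), 'contact_force': array([-0.5812551 ,  0.36564112, -0.04914269]), 'moment': array([-0.02499464, -0.00850389,  0.00282762]), 'gripper_force': 0.0, 'gripper_width': 0.0874014421348445}
```

View pics/top.png

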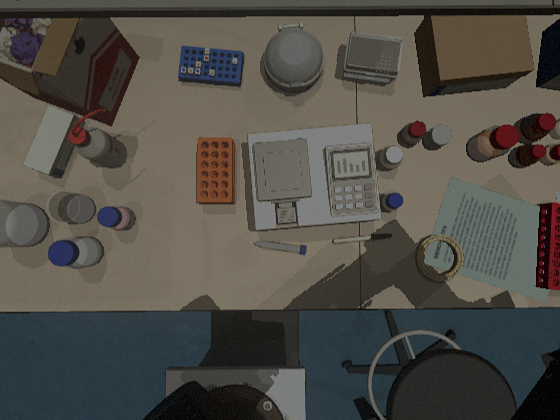

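View pics/scene.png

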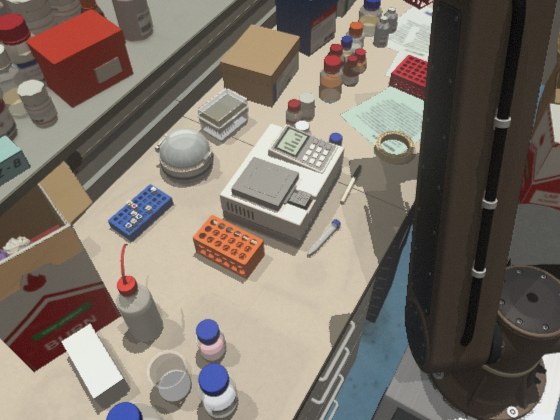

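The top view shows the photometer at px (247–381, 125–228), its front facing the robot, the key at about (287,213), the lid at about (282,168), the rack to its left and the pens in front. I'll fit its pose from depth.

Run:
```python
from h import *
P=np.load('topP.npy')
for n,(u,v) in dict(key=(287,212),lid=(282,168),deckR=(318,170),deckL=(250,160),rack=(215,170),table=(230,250),bot=(392,157),ink=(393,201),con=(350,190)).items(): print(n,P[v,u].round(4))
m=np.zeros(P.shape[:2],bool); m[110:245,238:388]=1
m&=(P[...,2]>.085)&(P[...,2]<.16)
m=cv2.morphologyEx(m.astype(np.uint8),cv2.MORPH_OPEN,np.ones((5,5)))
n,l,s,_=cv2.connectedComponentsWithStats(m); k=1+np.argmax(s[1:,4]); m=l==k
Q=P[m][:,:2].astype(np.float32); rc=cv2.minAreaRect(Q); print(rc, s[k]); print(cv2.boxPoints(rc).round(4))
# finer: zoomed crop
a=cv2.imread('pics/top.png')[115:240,235:395]; cv2.imwrite('pics/crop.png',cv2.resize(a,None,fx=4.8,fy=4.8,interpolation=cv2.INTER_CUBIC))
```

```text
key [ 0.5011 -0.1198  0.1076]
lid [ 0.5921 -0.11    0.1226]
deckR [ 0.5909 -0.1869  0.1001]
deckL [ 0.6138 -0.0418  0.0983]
rack [0.5982 0.038  0.064 ]
table [ 0.4202  0.0119 -0.0011]
bot [ 0.6218 -0.3511  0.0785]
ink [ 0.5243 -0.348   0.0888]
con [ 0.5459 -0.2522  0.1138]
((0.5783141851425171, -0.1776144951581955), (0.21033461391925812, 0.2705267667770386), 4.650599479675293) [  248   124   133   107 12006]
[[ 0.4625 -0.0513]
 [ 0.4845 -0.321 ]
 [ 0.6941 -0.3039]
 [ 0.6722 -0.0343]]
```

View pics/crop.png

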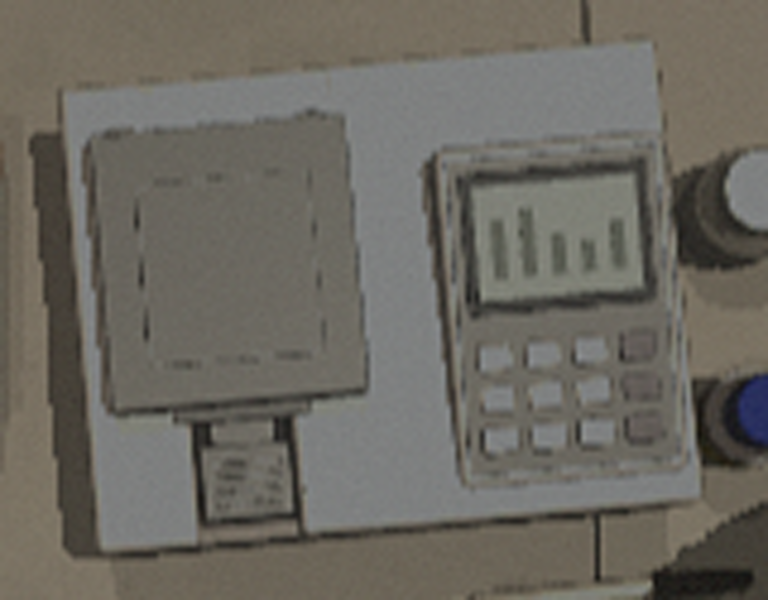

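The rectangle fit gives 210.3 x 270.5 mm, which matches. Centre is (0.5783, -0.1776) and yaw +4.65°. I'll move above the key with the gripper shut and aligned, then check up close.

Emit:
apply_moves([
  {"dp": [0.012, 0.025, 0], "yaw": -1},
  {"dp": [0.028, 0.06, 0], "yaw": -2},
  {"dp": [0.044, 0.095, 0], "yaw": -3},
  {"dp": [0.06, 0.13, 0], "yaw": -4},
  {"dp": [0.076, 0.165, 0], "yaw": -5},
  {"dp": [0.092, 0.2, 0], "yaw": -6},
  {"dp": [0.108, 0.235, 0], "yaw": -7},
  {"dp": [0.124, 0.27, 0], "yaw": -8},
  {"dp": [0.14, 0.305, 0], "yaw": -9},
  {"dp": [0.156, 0.34, 0], "yaw": -10.5},
  {"dp": [0.172, 0.375, 0], "yaw": -12},
  {"dp": [0.188, 0.41, 0], "yaw": -13.5},
  {"dp": [0.204, 0.445, 0], "yaw": -15},
  {"dp": [0.218, 0.475, 0], "yaw": -16},
  {"dp": [0.228, 0.495, 0], "yaw": -16.7},
  {"dp": [0.235, 0.509, 0], "yaw": -16.7},
  {"dp": [0.235, 0.509, 0], "yaw": -16.7},
  {"dp": [0.235, 0.509, 0], "yaw": -16.7},
], grip=1, squeeze=5)

```text
time_s: 1.6
tcp_pos: [0.4808, -0.1189, 0.2482]
eef_rot: [180.0, -0.0, -175.2]
contact_force: [-0.2, 0.6, 0.3]
gripper_width: 0.0009
gripper_force: 0.0
```

Run:
```python
from h import *
s=get_state(); print({k:np.round(s[k],4) for k in ('time_s','joints','tcp_pos','eef_rot','contact_force','gripper_width')})
a,P,c=cap('wrist','w1.png'); np.save('w1P.npy',P); print(c['T_tool_cam'].round(3))
cxy=np.array([.5783,-.1776]); t=np.radians(4.65); R=np.array([[np.cos(t),-np.sin(t)],[np.sin(t),np.cos(t)]])
F=(P[...,:2]-cxy)@R  # photometer frame
for X in range(-115,-50,4):
    m=(abs(F[...,0]-X/1e3)<.002)&(abs(F[...,1]-.066)<.012)
    print(X,m.sum(),np.nanmedian(P[...,2][m]).round(4) if m.sum() else '')
```

```text
{'time_s': np.float64(1.6), 'joints': array([ 8.88280e+00,  3.46740e+00, -2.14087e+01, -9.10000e-03,
       -6.51695e+01, -9.41134e+01]), 'tcp_pos': array([ 0.4808, -0.1189,  0.2482]), 'eef_rot': array([ 1.799950e+02, -4.610000e-02, -1.752345e+02]), 'contact_force': array([-0.1892,  0.6058,  0.3307]), 'gripper_width': np.float64(0.0009)}
[[ 0.    -0.96  -0.279  0.076]
 [ 1.     0.     0.     0.001]
 [-0.    -0.279  0.96  -0.136]
 [ 0.     0.     0.     1.   ]]
-115 2497 0.3185
-111 105 0.0003
-107 193 0.0172
-103 1439 0.2382
-99 194 0.0882
-95 255 0.1066
-91 501 0.1077
-87 346 0.272
-83 240 0.1081
-79 150 0.1071
-75 122 0.1072
-71 142 0.1071
-67 129 0.1069
-63 43 0.1064
-59 110 0.0985
-55 118 0.0985
-51 131 0.0987
```

View pics/w1.png

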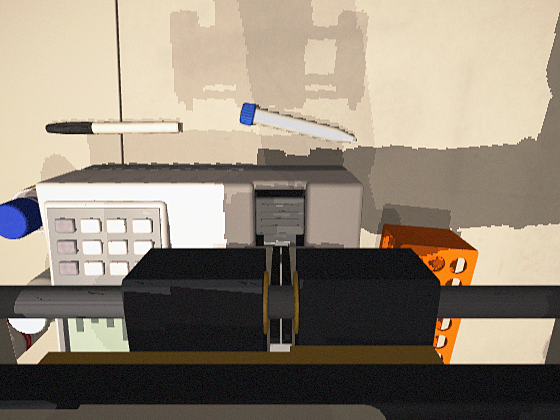

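The wrist view shows the key pad at px (255–305, 192–240), right in front of the closed fingertips. Both views put it about 5 mm further back than the rectangle predicts, so I'll refine the estimate before pressing.

Run:
```python
from h import *
cxy=np.array([.5783,-.1776]); t=np.radians(4.65); R=np.array([[np.cos(t),-np.sin(t)],[np.sin(t),np.cos(t)]])
for f in ('topP.npy','w1P.npy','scP.npy'):
    P=np.load(f); F=(P[...,:2]-cxy)@R; z=P[...,2]; print(f)
    def band(cond,ax):
        v=F[...,ax][cond]; return (np.percentile(v,[1,50,99])*1e3).round(1), len(v)
    near=(F[...,1]>.03)&(F[...,1]<.1)&(F[...,0]>-.12)&(F[...,0]<-.055)
    k=near&(z>.1045)&(z<.1105); print(' key x',band(k,0),'y',band(k,1))
    d=(F[...,1]>.0)&(F[...,1]<.14)&(abs(z-.0995)<.003)&(abs(F[...,0])<.12); print(' deck x',band(d,0),'y',band(d,1))
    w=(z>.02)&(z<.09)&(abs(F[...,1]-.05)<.05)&(F[...,0]<-.08)&(F[...,0]>-.13); print(' front wall x',band(w,0))
    l=(abs(z-.1215)<.003)&(abs(F[...,1]-.066)<.1)&(abs(F[...,0])<.1); print(' lid x',band(l,0),'y',band(l,1))
```

```text
topP.npy
 key x (array([-94.4, -79. , -63.7]), 245) y (array([46.9, 66.7, 85.4]), 245)
 deck x (array([-103.4,  -47.1,  102.6]), 2176) y (array([  0.4,  75.2, 133.9]), 2176)
 front wall x (array([-105.2, -101.3,  -82.3]), 147)
 lid x (array([-44. ,  16.5,  75.2]), 2787) y (array([-29.6,  65.3, 121. ]), 2787)
w1P.npy
 key x (array([-94.5, -79.8, -63.9]), 1790) y (array([47.6, 67.4, 86.3]), 1790)
 deck x (array([-104.3,  -76.9,  -49.8]), 7319) y (array([  1. ,  69.1, 133.9]), 7319)
 front wall x (array([-105.5, -104.6,  -88.8]), 2463)
 lid x (array([-45.1,  31.2,  36.9]), 239) y (array([59. , 67.6, 75.3]), 239)
scP.npy
 key x (array([-99.3, -79.6, -63.5]), 167) y (array([42.8, 66.2, 85.7]), 167)
 deck x (array([-104.3,  -52.3,  102.6]), 1264) y (array([  1.4, 103.1, 135.1]), 1264)
 front wall x (array([-106. , -104.5,  -85. ]), 359)
 lid x (array([-45.1,  16.4,  75.6]), 1354) y (array([-32.1,  67.2, 122. ]), 1354)
```

The photometer frame is sound. The key measures 32 x 39 mm, centred at x = -79 and y = 66.5 in that frame, with its top at 0.107, and the lid is likewise about 6 mm further back than stated. I'll press slightly forward of the key's centre, which also gives the body more clearance from the lid.

Emit:
apply_moves([
  {"dp": [0.004, 0.0, -0.025]},
  {"dp": [0.0075, 0.0, -0.06]},
  {"dp": [0.0075, 0.0, -0.09]},
  {"dp": [0.0075, 0.0, -0.105]},
  {"dp": [0.0075, 0.0, -0.114]},
  {"dp": [0.0075, 0.0, -0.117]},
  {"dp": [0.0075, 0.0, -0.119]},
  {"dp": [0.0075, 0.0, -0.121]},
  {"dp": [0.0075, 0.0, -0.122]},
  {"dp": [0.0075, 0.0, -0.123]},
  {"dp": [0.0075, 0.0, -0.124]},
  {"dp": [0.0075, 0.0, -0.125]},
  {"dp": [0.0075, 0.0, -0.1255]},
  {"dp": [0.0075, 0.0, -0.1255]},
])

```text
$.targets[0]: bad value
```

Emit:
apply_moves([
  {"dp": [0.004, 0.0, -0.025], "yaw": 0},
  {"dp": [0.0075, 0.0, -0.06], "yaw": 0},
  {"dp": [0.0075, 0.0, -0.09], "yaw": 0},
  {"dp": [0.0075, 0.0, -0.105], "yaw": 0},
  {"dp": [0.0075, 0.0, -0.114], "yaw": 0},
  {"dp": [0.0075, 0.0, -0.117], "yaw": 0},
  {"dp": [0.0075, 0.0, -0.119], "yaw": 0},
  {"dp": [0.0075, 0.0, -0.121], "yaw": 0},
  {"dp": [0.0075, 0.0, -0.122], "yaw": 0},
  {"dp": [0.0075, 0.0, -0.123], "yaw": 0},
  {"dp": [0.0075, 0.0, -0.124], "yaw": 0},
  {"dp": [0.0075, 0.0, -0.125], "yaw": 0},
  {"dp": [0.0075, 0.0, -0.1255], "yaw": 0},
  {"dp": [0.0075, 0.0, -0.1255], "yaw": 0},
])

```text
time_s: 2.82
tcp_pos: [0.4883, -0.1197, 0.1232]
eef_rot: [-180.0, 0.0, -175.3]
contact_force: [-2.1, -1.5, 2.5]
gripper_width: 0.0006
gripper_force: 1.6
```

Run:
```python
from h import *
s=get_state(); print({k:np.round(s[k],4) for k in ('time_s','tcp_pos','contact_force')})
a,P,c=cap('top','t2.png')
F=(P[...,:2]-[.5783,-.1776])@np.array([[.9967,-.0811],[.0811,.9967]]); z=P[...,2]
m=(abs(F[...,1]-.09)<.03)&(abs(F[...,0])<.12)&(z>.09)
for X in range(-60,110,10):
    k=m&(abs(F[...,0]-X/1e3)<.005); print(X,k.sum(),np.nanpercentile(z[k],[10,50,90]).round(3) if k.sum() else '')
```

```text
{'time_s': np.float64(2.8167), 'tcp_pos': array([ 0.4883, -0.1197,  0.1232]), 'contact_force': array([-2.0533, -1.4833,  2.455 ])}
-60 428 [0.516 0.542 0.544]
-50 362 [0.504 0.54  0.543]
-40 161 [0.536 0.54  0.541]
-30 0 
-20 0 
-10 0 
0 0 
10 0 
20 36 [0.125 0.127 0.129]
30 73 [0.124 0.126 0.128]
40 120 [0.123 0.125 0.127]
50 132 [0.122 0.124 0.127]
60 135 [0.121 0.124 0.126]
70 132 [0.12  0.122 0.124]
80 57 [0.098 0.12  0.124]
90 131 [0.097 0.099 0.101]
100 110 [0.096 0.098 0.1  ]
```

The lid seems to be just starting to tilt. I'll press about 1.5 mm deeper and hold.

Emit:
apply_moves([
  {"dp": [0, 0, -0.001], "yaw": 0},
  {"dp": [0, 0, -0.0015], "yaw": 0},
  {"dp": [0, 0, -0.0015], "yaw": 0},
  {"dp": [0, 0, -0.0015], "yaw": 0},
  {"dp": [0, 0, -0.0015], "yaw": 0},
  {"dp": [0, 0, -0.0015], "yaw": 0},
])

```text
time_s: 3.37
tcp_pos: [0.4883, -0.1196, 0.1215]
eef_rot: [-180.0, -0.0, -175.3]
contact_force: [-0.9, -1.9, 3.6]
gripper_width: 0.0006
gripper_force: 1.9
```

Run:
```python
from h import *
s=get_state(); print({k:np.round(s[k],4) for k in ('time_s','tcp_pos','contact_force')})
a,P,c=cap('scene','s2.png')
F=(P[...,:2]-[.5783,-.1776])@np.array([[.9967,-.0811],[.0811,.9967]]); z=P[...,2]
m=(abs(F[...,1]-.09)<.03)&(abs(F[...,0])<.12)&(z>.09)&(z<.26)
for X in range(-60,110,10):
    k=m&(abs(F[...,0]-X/1e3)<.005); print(X,k.sum(),np.nanpercentile(z[k],[10,50,90]).round(3) if k.sum() else '')
```

```text
{'time_s': np.float64(3.3667), 'tcp_pos': array([ 0.4883, -0.1196,  0.1215]), 'contact_force': array([-0.873 , -1.8693,  3.6101])}
-60 70 [0.1   0.207 0.214]
-50 59 [0.099 0.187 0.191]
-40 17 [0.099 0.101 0.102]
-30 25 [0.098 0.101 0.164]
-20 7 [0.098 0.1   0.129]
-10 5 [0.098 0.1   0.109]
0 6 [0.097 0.099 0.1  ]
10 3 [0.101 0.101 0.102]
20 9 [0.091 0.097 0.102]
30 11 [0.099 0.102 0.148]
40 12 [0.099 0.133 0.146]
50 65 [0.094 0.099 0.13 ]
60 33 [0.097 0.102 0.143]
70 28 [0.099 0.129 0.138]
80 29 [0.101 0.121 0.127]
90 15 [0.1   0.102 0.119]
100 48 [0.098 0.1   0.102]
```

View pics/s2.png

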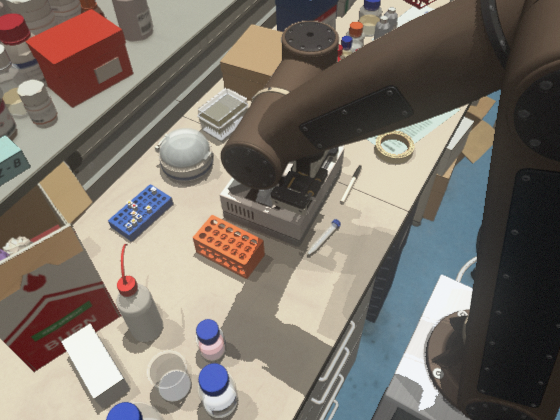

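The arm hides the lid in this view, with only dark gaps visible round px (290,190). I'll raise to lid-pushing height and check.

Emit:
apply_moves([
  {"dp": [-0.002, 0, 0.01], "yaw": 0},
  {"dp": [-0.005, 0, 0.03], "yaw": 0},
  {"dp": [-0.01, 0, 0.06], "yaw": 0},
  {"dp": [-0.01, 0, 0.085], "yaw": 0},
  {"dp": [-0.01, 0, 0.092], "yaw": 0},
  {"dp": [-0.01, 0, 0.092], "yaw": 0},
  {"dp": [-0.01, 0, 0.092], "yaw": 0},
])

```text
time_s: 4.0
tcp_pos: [0.4784, -0.1193, 0.2139]
eef_rot: [180.0, 0.1, -175.3]
contact_force: [0.1, -0.7, -1.1]
gripper_width: 0.0003
gripper_force: 0.0
```

Run:
```python
from h import *
s=get_state(); print({k:np.round(s[k],4) for k in ('time_s','tcp_pos','contact_force')})
Rm=np.array([[.9967,-.0811],[.0811,.9967]])
for n in ('wrist','scene','top'):
    a,P,c=cap(n,n+'3.png'); F=(P[...,:2]-[.5783,-.1776])@Rm; z=P[...,2]
    m=(abs(F[...,1]-.066)<.055)&(abs(F[...,0]-.03)<.07)&(z>.13)&(z<.235)
    print(n,m.sum(), [(int(X*1000),np.nanmax(z[k]).round(3),(F[...,1][k].min().round(3),F[...,1][k].max().round(3))) for X in np.arange(-.04,.1,.01) if (k:=m&(abs(F[...,0]-X)<.005)).sum()>3])
a=[cv2.imread('pics/'+f) for f in ('wrist3.png','scene3.png')]
cv2.imwrite('pics/c3.png',np.hstack([cv2.resize(a[0],(400,300)),cv2.resize(a[1][110:290,150:390],(400,300),interpolation=cv2.INTER_CUBIC)]))
```

```text
{'time_s': np.float64(4.0), 'tcp_pos': array([ 0.4784, -0.1193,  0.2139]), 'contact_force': array([ 0.1173, -0.7284, -1.0529])}
wrist 0 []
scene 562 [(-9, np.float64(0.197), (np.float64(0.017), np.float64(0.115))), (0, np.float64(0.211), (np.float64(0.017), np.float64(0.115))), (10, np.float64(0.214), (np.float64(0.044), np.float64(0.121))), (20, np.float64(0.216), (np.float64(0.052), np.float64(0.121))), (30, np.float64(0.216), (np.float64(0.063), np.float64(0.121))), (40, np.float64(0.202), (np.float64(0.045), np.float64(0.121))), (50, np.float64(0.187), (np.float64(0.03), np.float64(0.121))), (60, np.float64(0.171), (np.float64(0.027), np.float64(0.121))), (70, np.float64(0.154), (np.float64(0.021), np.float64(0.121))), (80, np.float64(0.136), (np.float64(0.02), np.float64(0.121)))]
top 889 [(10, np.float64(0.209), (np.float64(0.113), np.float64(0.121))), (20, np.float64(0.214), (np.float64(0.097), np.float64(0.12))), (30, np.float64(0.217), (np.float64(0.011), np.float64(0.121))), (40, np.float64(0.202), (np.float64(0.011), np.float64(0.121))), (50, np.float64(0.188), (np.float64(0.011), np.float64(0.121))), (60, np.float64(0.171), (np.float64(0.011), np.float64(0.119))), (70, np.float64(0.154), (np.float64(0.011), np.float64(0.119))), (80, np.float64(0.139), (np.float64(0.011), np.float64(0.119)))]
```

View pics/c3.png

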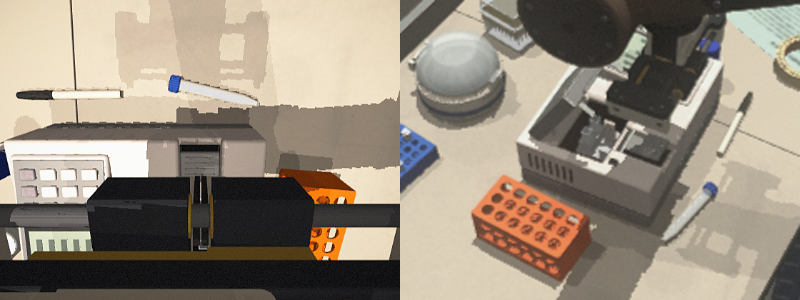

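The lid has sprung up to about 1.0 rad: in the scene crop it stands tilted over the open compartment, and depth puts its lip at x≈0, z≈0.21. Now I'll push it back from the front.

Emit:
apply_moves([
  {"dp": [0.03, 0.002, 0.005], "yaw": 0},
  {"dp": [0.06, 0.005, 0.005], "yaw": 0},
  {"dp": [0.075, 0.006, 0.005], "yaw": 0},
  {"dp": [0.082, 0.007, 0.005], "yaw": 0},
  {"dp": [0.088, 0.007, 0.005], "yaw": 0},
  {"dp": [0.094, 0.008, 0.005], "yaw": 0},
  {"dp": [0.1, 0.008, 0.005], "yaw": 0},
  {"dp": [0.106, 0.009, 0.005], "yaw": 0},
  {"dp": [0.112, 0.009, 0.005], "yaw": 0},
  {"dp": [0.118, 0.01, 0.005], "yaw": 0},
  {"dp": [0.124, 0.01, 0.005], "yaw": 0},
  {"dp": [0.13, 0.011, 0.005], "yaw": 0},
  {"dp": [0.136, 0.011, 0.005], "yaw": 0},
  {"dp": [0.142, 0.012, 0.005], "yaw": 0},
  {"dp": [0.148, 0.012, 0.005], "yaw": 0},
])

```text
time_s: 5.4
tcp_pos: [0.6269, -0.1075, 0.2185]
eef_rot: [180.0, -0.0, -175.3]
contact_force: [-0.2, -1.0, 0.1]
gripper_width: 0.0004
gripper_force: 0.1
```

Emit:
apply_moves([
  {"dp": [0.006, 0.0005, 0], "yaw": 0},
  {"dp": [0.012, 0.001, 0], "yaw": 0},
  {"dp": [0.017, 0.0015, 0], "yaw": 0},
  {"dp": [0.022, 0.002, 0], "yaw": 0},
  {"dp": [0.027, 0.002, 0], "yaw": 0},
  {"dp": [0.031, 0.0025, 0], "yaw": 0},
  {"dp": [0.034, 0.003, 0], "yaw": 0},
  {"dp": [0.037, 0.003, 0], "yaw": 0},
  {"dp": [0.039, 0.003, 0], "yaw": 0},
  {"dp": [0.039, 0.003, 0], "yaw": 0},
  {"dp": [0.039, 0.003, 0], "yaw": 0},
])

```text
time_s: 6.32
tcp_pos: [0.6653, -0.1046, 0.2185]
eef_rot: [180.0, -0.0, -175.3]
contact_force: [-0.3, -0.2, 0.1]
gripper_width: 0.0003
gripper_force: 0.0
```

```bash
cat > lid.py <<'E'
from h import *
s=get_state(); print({k:np.round(s[k],4) for k in ('time_s','tcp_pos','contact_force')})
Rm=np.array([[.9967,-.0811],[.0811,.9967]])
for n in ('scene','top'):
    a,P,c=cap(n,n+'4.png'); F=(P[...,:2]-[.5783,-.1776])@Rm; z=P[...,2]
    np.save(n+'4.npy',P)
    m=(abs(F[...,1]-.066)<.06)&(abs(F[...,0]-.1)<.09)&(z>.11)&(z<.24)
    print(n,m.sum())
    for Z in np.arange(.11,.24,.01):
        k=m&(abs(z-Z)<.005)
        if k.sum()>3: print(' ',Z.round(3),(np.percentile(F[...,0][k],[2,50,98])*1e3).round(0),(np.percentile(F[...,1][k],[2,98])*1e3).round(0))
E
python3 lid.py
```

```text
{'time_s': np.float64(6.3167), 'tcp_pos': array([ 0.6653, -0.1046,  0.2185]), 'contact_force': array([-0.2538, -0.1801,  0.0715])}
scene 1390
  0.11 [60. 74. 94.] [ 11. 122.]
  0.12 [71. 77. 96.] [ 12. 121.]
  0.13 [75. 91. 99.] [ 11. 121.]
  0.14 [ 82.  98. 103.] [ 10. 122.]
  0.15 [ 85. 102. 106.] [ 11. 122.]
  0.16 [ 89. 104. 110.] [ 10. 123.]
  0.17 [ 93. 108. 114.] [ 10. 122.]
  0.18 [ 96. 111. 117.] [ 11. 122.]
  0.19 [ 98. 113. 122.] [ 79. 123.]
  0.2 [ 81. 104. 125.] [ 51. 123.]
  0.21 [ 80.  92. 128.] [ 52. 123.]
  0.22 [ 79.  83. 115.] [ 41. 122.]
  0.23 [80. 82. 86.] [72. 84.]
top 608
  0.11 [60. 73. 93.] [ 15. 117.]
  0.12 [72. 76. 96.] [ 13. 119.]
  0.13 [76. 79. 97.] [ 12. 119.]
  0.14 [ 80.  85. 103.] [ 11. 121.]
  0.15 [ 84.  87. 104.] [ 11. 122.]
  0.16 [86. 88. 89.] [ 12. 119.]
  0.17 [ 96. 113. 114.] [ 28. 119.]
  0.18 [ 96. 114. 117.] [ 12. 121.]
  0.2 [104. 106. 128.] [115. 121.]
  0.21 [102. 115. 129.] [106. 121.]
  0.22 [ 83. 101. 114.] [ 20. 119.]
```

The lid now slopes about 1.92 rad, which is its stop, with no force on the tool. I'll back off and look for the blade.

Emit:
apply_moves([
  {"dp": [-0.01, -0.001, 0], "yaw": 0},
  {"dp": [-0.035, -0.003, 0], "yaw": 0},
  {"dp": [-0.07, -0.006, 0], "yaw": 0},
  {"dp": [-0.105, -0.02, 0.005], "yaw": 0},
  {"dp": [-0.14, -0.04, 0.01], "yaw": 0},
  {"dp": [-0.175, -0.07, 0.01], "yaw": 0},
  {"dp": [-0.195, -0.1, 0.01], "yaw": 0},
  {"dp": [-0.205, -0.12, 0.01], "yaw": 0},
  {"dp": [-0.205, -0.125, 0.01], "yaw": 0},
  {"dp": [-0.205, -0.125, 0.01], "yaw": 0},
])

```text
time_s: 7.25
tcp_pos: [0.4592, -0.2308, 0.2291]
eef_rot: [-180.0, 0.1, -175.5]
contact_force: [1.0, -0.5, 0.3]
gripper_width: 0.0004
gripper_force: 0.0
```

```bash
python3 lid.py|tail -12
python3 - <<'E'
from h import *
Rm=np.array([[.9967,-.0811],[.0811,.9967]])
for n in ('scene','top'):
    P=np.load(n+'4.npy'); F=(P[...,:2]-[.5783,-.1776])@Rm; z=P[...,2]
    m=(F[...,1]>.012)&(F[...,1]<.118)&(F[...,0]>-.05)&(F[...,0]<.05)&(z>.105)&(z<.125)
    v,u=np.nonzero(m); print(n,m.sum())
    for i in range(min(len(v),40)): print((u[i],v[i]),(F[v[i],u[i]]*1e3).round(0),z[v[i],u[i]].round(4))
a=cv2.imread('pics/top4.png')[120:235,240:390]; b=cv2.imread('pics/scene4.png')[110:260,200:370]
cv2.imwrite('pics/c4.png',np.hstack([cv2.resize(a,(400,400),interpolation=cv2.INTER_CUBIC),cv2.resize(b,(400,400),interpolation=cv2.INTER_CUBIC)]))
E
```

```text
0.11 [60. 74. 93.] [ 15. 117.]
  0.12 [73. 77. 95.] [ 13. 119.]
  0.13 [76. 95. 99.] [ 13. 118.]
  0.14 [ 83. 100. 103.] [ 14. 119.]
  0.15 [ 86. 103. 106.] [ 13. 120.]
  0.16 [ 89. 107. 110.] [ 14. 119.]
  0.17 [ 93. 111. 114.] [ 12. 120.]
  0.18 [ 96. 114. 117.] [ 14. 119.]
  0.19 [ 99. 103. 116.] [ 10. 122.]
  0.2 [102. 105. 112.] [ 11. 121.]
  0.21 [104. 121. 130.] [ 12. 120.]
  0.22 [ 85. 111. 116.] [ 17. 114.]
scene 34
(np.int64(263), np.int64(166)) [49. 14.] 0.1051
(np.int64(292), np.int64(178)) [-31.  18.] 0.1051
(np.int64(289), np.int64(181)) [-29.  31.] 0.1061
(np.int64(296), np.int64(181)) [-44.  24.] 0.1059
(np.int64(273), np.int64(182)) [ 1. 55.] 0.1125
(np.int64(274), np.int64(182)) [-1. 54.] 0.113
(np.int64(272), np.int64(183)) [ 1. 59.] 0.1131
(np.int64(273), np.int64(183)) [ 0. 56.] 0.1102
(np.int64(274), np.int64(183)) [-3. 56.] 0.1124
(np.int64(275), np.int64(183)) [-5. 56.] 0.1135
(np.int64(276), np.int64(183)) [-8. 57.] 0.1158
(np.int64(277), np.int64(183)) [-9. 54.] 0.1131
(np.int64(272), np.int64(184)) [ 2. 57.] 0.1071
(np.int64(273), np.int64(184)) [-1. 59.] 0
[... 295 characters left out ...]

(np.int64(275), np.int64(185)) [-6. 59.] 0.1098
(np.int64(276), np.int64(185)) [-8. 58.] 0.1094
(np.int64(277), np.int64(185)) [-13.  61.] 0.1146
(np.int64(278), np.int64(185)) [-14.  59.] 0.1135
(np.int64(279), np.int64(185)) [-15.  55.] 0.1097
(np.int64(294), np.int64(185)) [-45.  37.] 0.1055
(np.int64(275), np.int64(186)) [-7. 61.] 0.1086
(np.int64(276), np.int64(186)) [-10.  60.] 0.1089
(np.int64(277), np.int64(186)) [-12.  60.] 0.1104
(np.int64(278), np.int64(186)) [-14.  58.] 0.1087
(np.int64(279), np.int64(186)) [-15.  54.] 0.1054
(np.int64(277), np.int64(187)) [-12.  61.] 0.1072
(np.int64(278), np.int64(187)) [-14.  59.] 0.1061
(np.int64(275), np.int64(206)) [-33. 112.] 0.1053
top 0
```

View pics/c4.png

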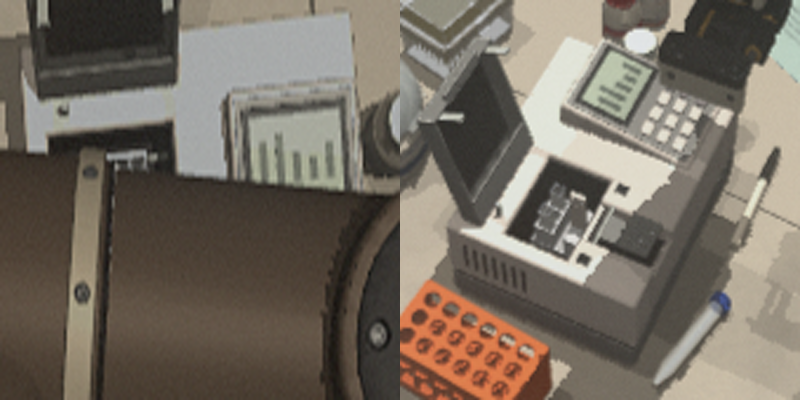

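The lid stays open. In the scene crop the carriage's white blade shows at about crop px (575,240), near x≈-6, y≈57 in the photometer frame. I'll refine that from the wrist camera above it.

Emit:
apply_moves([
  {"dp": [0.02, 0.016, 0.02], "yaw": 0},
  {"dp": [0.045, 0.036, 0.03], "yaw": 0},
  {"dp": [0.07, 0.056, 0.03], "yaw": 0},
  {"dp": [0.09, 0.072, 0.03], "yaw": 0},
  {"dp": [0.102, 0.082, 0.03], "yaw": 0},
  {"dp": [0.102, 0.082, 0.03], "yaw": 0},
  {"dp": [0.102, 0.082, 0.03], "yaw": 0},
  {"dp": [0.102, 0.082, 0.03], "yaw": 0},
])

```text
time_s: 8.02
tcp_pos: [0.5619, -0.1472, 0.2581]
eef_rot: [180.0, -0.1, -175.3]
contact_force: [0.3, -0.6, -0.4]
gripper_width: 0.0005
gripper_force: 0.0
```

Run:
```python
from h import *
Rm=np.array([[.9967,-.0811],[.0811,.9967]])
s=get_state(); print({k:np.round(s[k],4) for k in ('time_s','tcp_pos','contact_force')})
a,P,c=cap('wrist','w5.png'); F=(P[...,:2]-[.5783,-.1776])@Rm; z=P[...,2]
b=lambda m,x:(np.percentile(F[...,x][m],[2,50,98])*1e3).round(1)
m=(F[...,1]>.0)&(F[...,1]<.118)&(abs(F[...,0])<.06)&(z>.105)&(z<.12)
n,l,st,ce=cv2.connectedComponentsWithStats(m.astype(np.uint8))
for i in range(1,n):
    if st[i,4]>15: k=l==i; print(st[i],b(k,0),b(k,1),np.median(z[k]).round(4))
k=(abs(F[...,1]-.066)<.03)&(F[...,0]>-.12)&(F[...,0]<-.04)&(z>.1045)&(z<.1105); print('key',b(k,0),b(k,1))
```

```text
{'time_s': np.float64(8.0167), 'tcp_pos': array([ 0.5619, -0.1472,  0.2581]), 'contact_force': array([ 0.2511, -0.6297, -0.3575])}
[307 195   9  23 185] [-15.3  -7.7   1.1] [54.8 57.9 61.6] 0.1126
key [-94.6 -79.7 -63.6] [47.9 66.7 85.7]
```

View pics/w5.png

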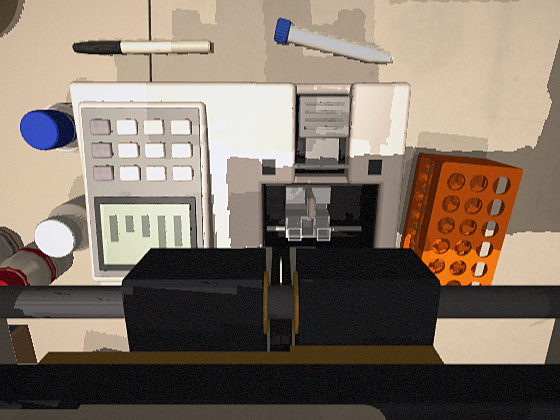

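The wrist view shows the blade at px (307–316, 195–218), so x≈-7, y 55–61.5, top 0.113. The carriage has about 45 mm free to its left. I'll descend to its right, with the fingertip just above deck level.

Emit:
apply_moves([
  {"dp": [0.003, -0.005, -0.02], "yaw": 0},
  {"dp": [0.006, -0.01, -0.055], "yaw": 0},
  {"dp": [0.006, -0.01, -0.09], "yaw": 0},
  {"dp": [0.006, -0.01, -0.115], "yaw": 0},
  {"dp": [0.006, -0.01, -0.127], "yaw": 0},
  {"dp": [0.006, -0.01, -0.132], "yaw": 0},
  {"dp": [0.006, -0.01, -0.132], "yaw": 0},
  {"dp": [0.006, -0.01, -0.132], "yaw": 0},
])

```text
time_s: 8.73
tcp_pos: [0.5686, -0.158, 0.1275]
eef_rot: [-180.0, 0.1, -175.4]
contact_force: [0.8, 0.3, 0.3]
gripper_width: 0.0008
gripper_force: 0.0
```

Emit:
apply_moves([
  {"dp": [-0.0005, 0.006, -0.001], "yaw": 0},
  {"dp": [-0.001, 0.011, -0.001], "yaw": 0},
  {"dp": [-0.001, 0.014, -0.001], "yaw": 0},
  {"dp": [-0.001, 0.017, -0.001], "yaw": 0},
  {"dp": [-0.0015, 0.02, -0.001], "yaw": 0},
  {"dp": [-0.002, 0.023, -0.001], "yaw": 0},
  {"dp": [-0.002, 0.026, -0.001], "yaw": 0},
  {"dp": [-0.0025, 0.029, -0.001], "yaw": 0},
  {"dp": [-0.0025, 0.032, -0.001], "yaw": 0},
  {"dp": [-0.003, 0.035, -0.001], "yaw": 0},
  {"dp": [-0.003, 0.038, -0.001], "yaw": 0},
  {"dp": [-0.0035, 0.041, -0.001], "yaw": 0},
  {"dp": [-0.0035, 0.044, -0.001], "yaw": 0},
  {"dp": [-0.004, 0.047, -0.001], "yaw": 0},
  {"dp": [-0.004, 0.05, -0.001], "yaw": 0},
  {"dp": [-0.004, 0.052, -0.001], "yaw": 0},
  {"dp": [-0.004, 0.054, -0.001], "yaw": 0},
])

```text
time_s: 10.15
tcp_pos: [0.5639, -0.1063, 0.1256]
eef_rot: [-179.8, -0.1, -175.3]
contact_force: [2.8, -20.7, -2.9]
gripper_width: 0.0005
gripper_force: 10.1
```

```bash
cat > bl.py <<'E'
from h import *
Rm=np.array([[.9967,-.0811],[.0811,.9967]])
s=get_state(); print({k:np.round(s[k],4) for k in ('time_s','tcp_pos','contact_force')}, ((s['tcp_pos'][:2]-[.5783,-.1776])@Rm).round(4))
b=lambda m,x:(np.percentile(F[...,x][m],[2,50,98])*1e3).round(1)
for n in ('wrist','scene'):
    a,P,c=cap(n,n+'6.png'); F=(P[...,:2]-[.5783,-.1776])@Rm; z=P[...,2]
    m=(F[...,1]>.03)&(F[...,1]<.118)&(abs(F[...,0])<.035)&(z>.1055)&(z<.12)
    k,l,st,ce=cv2.connectedComponentsWithStats(m.astype(np.uint8))
    for i in range(1,k):
        if st[i,4]>10: q=l==i; print(n,st[i],b(q,0),b(q,1),np.median(z[q]).round(4))
E
python3 bl.py
```

```text
{'time_s': np.float64(10.15), 'tcp_pos': array([ 0.5639, -0.1063,  0.1256]), 'contact_force': array([  2.8275, -20.7443,  -2.9277])} [-0.0085  0.0722]
wrist [266 247  14  14 156] [-20.4 -18.7 -18. ] [67.  70.1 72.8] 0.1136
wrist [282 247  14  14 165] [-20.4 -18.8 -18. ] [74.1 76.8 80. ] 0.114
scene [272 187   9  11  27] [-21.1 -18.8 -13.6] [62.  80.6 91.8] 0.1127
```

The tool reads 20 N, so the carriage may be on its stop. I'll ease off and check.

Emit:
apply_moves([
  {"dp": [0, -0.003, 0], "yaw": 0},
  {"dp": [0.0005, -0.006, 0], "yaw": 0},
  {"dp": [0.001, -0.012, 0], "yaw": 0},
  {"dp": [0.001, -0.014, 0], "yaw": 0},
  {"dp": [0.001, -0.014, 0.03], "yaw": 0},
  {"dp": [0.001, -0.02, 0.06], "yaw": 0},
  {"dp": [0.001, -0.03, 0.1], "yaw": 0},
  {"dp": [0.001, -0.045, 0.132], "yaw": 0},
  {"dp": [0.001, -0.05, 0.132], "yaw": 0},
  {"dp": [0.001, -0.05, 0.132], "yaw": 0},
])

```text
time_s: 11.08
tcp_pos: [0.5663, -0.1544, 0.2601]
eef_rot: [-180.0, 0.3, -175.4]
contact_force: [0.5, 0.6, -0.6]
gripper_width: 0.0007
gripper_force: 0.0
```

```bash
python3 bl.py
python3 - <<'E'
from h import *
a,P,c=cap('scene'); P0=np.load('scene4.npy')
Rm=np.array([[.9967,-.0811],[.0811,.9967]])
for n,Q in (('before',P0),('after',P)):
    F=(Q[...,:2]-[.5783,-.1776])@Rm; z=Q[...,2]
    w=(z>.03)&(z<.085)&(abs(F[...,0])<.08)&(abs(F[...,1]-.135)<.012); f=(z>.03)&(z<.085)&(abs(F[...,1]-.05)<.06)&(abs(F[...,0]+.105)<.01)
    k=(abs(F[...,1]-.066)<.03)&(F[...,0]>-.12)&(F[...,0]<-.05)&(z>.1045)&(z<.1105)
    print(n,'left wall y',np.polyfit(F[...,0][w],F[...,1][w],1).round(4),w.sum(),'front x',np.median(F[...,0][f]).round(4),'key',np.median(F[k],0).round(4))
E
```

```text
{'time_s': np.float64(11.0833), 'tcp_pos': array([ 0.5663, -0.1544,  0.2601]), 'contact_force': array([ 0.4664,  0.6128, -0.5943])} [-0.0101  0.0241]
wrist [356 189  10  23 198] [-15.3  -7.3   1.2] [88.6 91.1 95.4] 0.1124
scene [266 192   7   6  30] [-15.2  -7.6   0.9] [87.7 91.9 95.3] 0.1116
before left wall y [0.0013 0.1335] 797 front x -0.1047 key [-0.0795  0.0654]
after left wall y [-0.      0.1362] 800 front x -0.1048 key [-0.0794  0.0695]
```

View pics/wrist6.png

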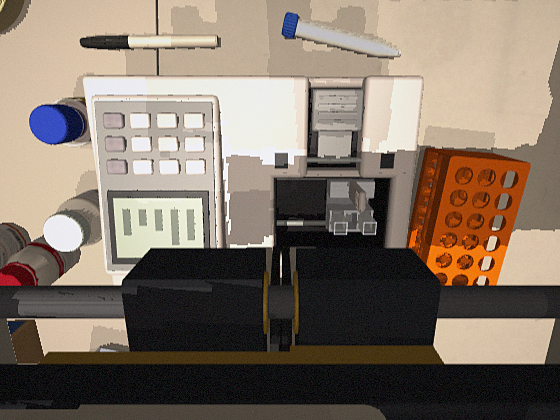

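The blade moved from y=58 to 91.7, while the instrument itself slid about 3 mm left. Relative to the instrument that is about 89 mm, and 66+22.5=88.5 would be the stop. I'll check this against the key in the same wrist view, and check the lid.

```bash
python3 lid.py | tail -9
python3 - <<'E'
from h import *
Rm=np.array([[.9967,-.0811],[.0811,.9967]])
b=lambda m,x:(np.percentile(F[...,x][m],[2,50,98])*1e3).round(1)
a,P,c=cap('wrist'); F=(P[...,:2]-[.5783,-.1776])@Rm; z=P[...,2]
k=(abs(F[...,1]-.07)<.03)&(F[...,0]>-.12)&(F[...,0]<-.055)&(z>.1045)&(z<.1105); print('key',b(k,0),b(k,1))
k=(abs(F[...,1]-.09)<.015)&(abs(F[...,0])<.03)&(z>.106)&(z<.12); print('blade',b(k,0),b(k,1))
# opening edges on a line x=-30..-20
k=(abs(F[...,0]+.02)<.006)&(abs(z-.0995)<.004); y=np.sort(F[...,1][k]*1e3); g=np.diff(y); i=np.argsort(g)[-2:]; print([(y[j].round(1),y[j+1].round(1)) for j in i])
w=(abs(z-.0995)<.003)&(F[...,1]>.1)&(F[...,1]<.15)&(abs(F[...,0]+.06)<.03); print('left deck edge',np.percentile(F[...,1][w],99.5)*1e3)
E
```

```text
0.15 [ 85. 102. 108.] [ 13. 124.]
  0.16 [ 90. 106. 111.] [ 13. 125.]
  0.17 [ 92. 109. 114.] [ 14. 125.]
  0.18 [ 96. 113. 118.] [ 14. 125.]
  0.19 [ 99. 116. 120.] [ 13. 125.]
  0.2 [102. 114. 126.] [ 15. 126.]
  0.21 [106. 121. 129.] [ 16. 125.]
  0.22 [ 85. 110. 118.] [ 16. 122.]
top 0
key [-94.5 -79.1 -63.7] [50.5 69.4 88.5]
blade [-15.   -7.    1.4] [88.6 91.2 95.5]
[(np.float64(54.3), np.float64(89.5)), (np.float64(-130.1), np.float64(-23.5))]
left deck edge 137.42281054365031
```

The blade now sits 22.5 mm left of the key's centre line, which is exactly the end of its 45 mm travel. The lid is still at about 1.92 rad and the tool is clear.

```bash
python3 -c "
from plant import r
print(r.close_job())"
```

```text
the job is handed in; nothing more can be done
None
```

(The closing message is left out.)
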